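# Open the chip trap of the grinding bench

### The arm

A 7-joint arm with a two-finger parallel gripper is mounted at the origin on the work surface. World frame = base frame: x ahead of the robot, y to its left, z up, the work surface at z = 0. Lengths are in m, angles in rad, forces in N, time in s.
With the tool pointing down it reaches from about 0.35 to 0.9 m from the base axis. Payload 8.1 kg.
Tool frame: the origin (TCP) lies midway between the tips of the shut fingers; the grasp point (between the pads) lies 19 mm behind it; z points along the fingers, y is the line along which they close (so a half turn about z gives the same grasp; the last joint's range is limited). The gripper opens to 92 mm and grips with 3 to 60 N. Pads are 19 mm wide; open, the fingers measure 130 mm over their backs; the gripper's body (75 mm by 190 mm) begins 47 mm behind the grasp point.
Start: joints at [-1.268, 0.434, 0.025, 1.573, -0.012, 1.134, -0.075], TCP at [0.247, 0.574, 0.227] pointing down, gripper open.
Joint ranges: [-2.62, 2.62], [-0.44, 2.09], [-1.27, 1.32], [0.08, 2.57], [-1.32, 4.46], [0.12, 2], [-2.74, 2.74]. Speed limits (rad/s): [2.22, 2.22, 3.01, 3.01, 3.14, 3.14, 3.14].

### API

Orientations are given as a rotation vector (axis times angle).
In Python, from cell import arm gives the robot as it stands.
- The arm moves only by the tool move_arm, never from a script. Its argument "motion" is a list of rows, each an object of numbers: "tx", "ty", "tz": the shift along the tool's x, y, z normalised to -1 to 1, where 1 is 1000 mm; "twist": the turn about the tool's z normalised to -1 to 1, where 1 is pi/2 rad. In form: [{"tx": .., "ty": .., "tz": .., "twist": ..}, ...]. A call has 1 to 12 rows; each row shifts and turns the commanded pose from where the row before left it, along the tool's axes as they then stand; what a row does not reach is not made up. A row lasts 1/10 s, in which the tool goes at most 50 mm and 8.59 degrees, less where a joint would pass 70% of its speed; a pose out of reach is approached as far as the arm can. A call with a number of a shift or a turn outside -1 to 1 is refused whole. A call with a gripper value outside its range is refused whole. "gripper" is the gripper's target within -1 to 1 (shut at 1, half-way at 0, fully open at -1), set as the call begins (left out, the last holds). The fingers move at their own pace and stop on an object; "squeeze" is the grip in N (left out, the last holds). Time passes only in rows, so rows that do not move let the fingers close. It gives the time, the measured TCP pose, the force, the opening and the grip force at its end, in the units of the state.
- arm.observe(): the state, without advancing time (a new reading comes with each control period).
- arm.get_image(name): name is "side" or "top"; returns the picture (420x560x3 uint8, red, green, blue); there is no depth.
- arm.calibration(name): a dict with "K" (3x3 intrinsics, pixels), "T" (4x4, takes a point from camera to world coordinates). Camera axes: x right, y down, z forward; pixel columns grow to the right and rows downward; lengths in m; the calibration is good to about 2 mm. A picture is of the moment at which its call begins. calibration takes no time and is no camera call.
- arm.sign_off(): hands the job in; it is judged then, once.
Trained networks look in the newest picture that a camera, given by its name, has taken for a name from the list of things; names that differ only in an ending like _2 or _b are one class to them, and where a whole thing is asked for, a point or a joint stands for the part that bears it (a point fixed in the world has none). Each returns a list of dicts, best first, with "conf" (0 to 1); they miss things now and then, are a little off and sometimes report something else, mostly with a low value. They report only what shows in the picture. A call takes as long as a camera call. They do not tell look-alikes from the thing itself.
- arm.look_for(camera, query): "point" ([column, row] as shares, 0 to 1, of the picture: columns of its width, rows of its height, amid what is visible of it).
- arm.regions_of(camera, query): "region" (420x560 bool, what is visible of it) and "point" ([column, row] as shares, 0 to 1, of the picture: columns of its width, rows of its height, amid what is visible of it).
- arm.place_of(camera, query): "point" ([column, row] as shares, 0 to 1, of the picture: columns of its width, rows of its height: a listed point, or the origin of a listed thing).
The state is a dict: "clock": time; "joints": joint angles; "dq": joint speeds; "joint_efforts": joint torques, N m; "position": TCP position; "ee_rot": TCP orientation; "force": force on the tool from outside, world axes, zero at the start; "ft_torque": the same for the moment, N m; "width": opening from 0.0 (shut) to 1.0 (fully open); "gripper_force": force on a finger pad.
Only numpy, scipy, OpenCV 4.12 (cv2) and the standard library are available. Lean on these libraries where they do the work, as an engineer would, in place of code of your own. Each camera call takes 0.05 s, during which the arm holds its last target. There are 200 camera calls.

### The job

Open the chip trap on the grinding bench for emptying: with the hatch still down, turn the locking wheel by its crank pin until the white sector is centred in the window. Then lift the hatch off its seat by its handle and slide it along its channels all the way to the end stop, leaving it lying flat on the deck there and the wheel still unlocked. Do not disturb the bolt, studs and spanner near by.

Things in the scene. Friction and masses are not known exactly. Their poses are not given: they have to be found in the camera images.
- trap: chip trap: fixed grey steel box on the bench, 170 (x) by 360 (y, -190 to +170) by 80 mm high; its flat top is the deck. Origin at bench level; z up, y is the direction in which the hatch slides open. From -y to +y: window, locking wheel, hatch in its pocket, parking deck, end stop. Turned by up to 0.4 rad from the world axes
- seat (a point): centre of the hatch's pocket at deck height (trap frame y = -13 mm); axes as the trap. The pocket is 124 (x) by 104 (y) and 10 mm deep to a 10 mm wide ledge round the open pit, on which the hatch sits with 2 mm play all round. Steel channels run along y on the deck on either side (inner walls at x = -62 and +62), with lips overhanging inwards 10 mm; the lips' undersides are 15 mm, tops 19 mm, above the deck
- end_stop (a point): middle of the end stop's face at deck height (trap frame y = 155 mm), between the two channels; 19 mm high. Fully open, the hatch's leading edge touches it and the handle bar's centre is 50 mm before it
- hatch_grip (a point): centre of the hatch's handle bar; axes of the hatch. Bar: steel, along x, 70 long, 10 wide (y), 10 mm high, on two legs near its ends, its centre 40 mm above the underside of the hatch: a loose aluminium plate 120 (x) by 100 (y) by 8 mm, 0.3 to 0.65 kg. Seated, its top is 2 mm below the deck. Lifted 10 mm it clears the deck; the lips stop it at 17 mm. Slid over 60 mm it lies level by itself and can be pushed
- lock_wheel (a joint): wheel angle, rad, positive anticlockwise from above. 0: white sector centred in the window, and the 90 degree gap in the rim faces the hatch, which is then free to lift. Starts at -1.9 to -1.0, where the rim overhangs the hatch by 8 mm and holds it down: turn anticlockwise. It can overshoot: its stops are at -2.3 and 0.7. Stays where left (friction 0.05 N m)
- wheel_axis (a point): centre of the locking wheel's top face, 6 mm above the deck: a flat dark steel disc, radius 60, 4 mm thick, turning about a vertical axis. A white sector is painted on its rim opposite the gap in the rim
- window (a point): centre of the window, a 34 (x) by 16 mm opening in a fixed bright steel plate over the wheel's rim, at the plate's top, 10 mm above the deck, 54 mm from the wheel's axis towards -y of the trap
- crank_pin (a point): centre of the top end of the crank pin: an upright steel pin of diameter 14 mm, standing 35 mm above the disc's top face, fixed to the wheel 35 mm from its axis, so it moves with the wheel. Push it round, or pinch it and turn the fingers along with it (it cannot spin by itself)
- big_bolt: bystander: big dark hexagon-headed bolt standing upside down on its head, 52 mm across the head's flats, 99 mm high; origin under its centre
- stud1: bystander: upright stud, dark body of diameter 48 and coppery threaded top of diameter 36, 110 mm high; origin under its centre
- stud2: bystander: a second stud like stud1
- spanner: bystander: steel spanner, 180 mm long, lying flat on the bench to the left of the trap; origin under its middle
Mind the look-alikes: they are no part of the job. What is meant by the part that bears hatch_grip is not brown or red, and is the smaller of those in its own colour.

How it is judged:
On the way, in this order (a step that is already met when the one before it is completed fails the run):
1. the wheel is turned until the white sector is centred in the window, with the hatch still on its seat (value of joint lock_wheel between -0.16 and 0.16 rad and z of hatch_grip in the frame of trap below 0.115 m), for 0.2 s.
2. the hatch is lifted off its seat, its underside up to the deck (z of hatch_grip in the frame of trap above 0.1185 m), for 0.05 s.
At the end, for the whole second after the job is handed in: The hatch lies flat (within 0.04 rad) on the parking deck, within 10 mm of the end stop and so wholly clear of the opening, and the white sector is centred in the window (wheel within 0.16 rad of 0) (y of hatch_grip in the frame of trap above 0.095 m and z of hatch_grip in the frame of trap between 0.117 and 0.1225 m and angle between hatch_grip's own z axis and vertical below 0.04 rad and value of joint lock_wheel between -0.16 and 0.16 rad); the robot touches nothing.
It fails at once if the bolt, a stud or the spanner is moved by more than 20 mm (distance of any of big_bolt, stud1, stud2, spanner from where it was at the start of the episode above 0.02 m).
It also fails if it takes over 61 s, if anything falls off the work surface, if the arm or the gripper's body presses on something with over 40 N, if the wrist force passes 120 N, or if a joint passes its speed limit or range.

## Working session

There is one attempt and no reset: what is moved stays moved. The work goes in short steps, Python scripts to look and compute and a tool call to move; the robot and the scene stay as the last step left them, time stands still between calls to the robot, and variables do not carry over. Pictures are saved under pics/ and viewed, at most 10 in all, crops included, and the job is handed in when it is done.

Besides the shell and the picture viewer there is one more tool, called as name(argument=value, ...), one argument or row to a line, values as JSON. move_arm: Moves the arm, as the interface text tells. Scaled input: -1 to 1 covers 1000 mm each way for a shift and pi/2 rad each way for a turn. Its arguments: {"type":"object","properties":{"motion":{"type":"array","items":{"type":"object","properties":{"tx":{"type":"number"},"ty":{"type":"number"},"tz":{"type":"number"},"twist":{"type":"number"}}}},"gripper":{"type":"number"},"squeeze":{"type":"number"}},"required":["motion"]}

```bash
ls; mkdir -p pics; cat > h.py <<'E'
import numpy as np, cv2
from cell import arm
def snap(n,f):
    im=arm.get_image(n); cv2.imwrite('pics/'+f,im[:,:,::-1]); return im
def ray(n,p):
    c=arm.calibration(n);T=np.array(c['T']);d=np.linalg.inv(c['K'])@[p[0]*560,p[1]*420,1]
    return T[:3,3],T[:3,:3]@d
def atz(n,p,z):
    o,d=ray(n,p); return o+d*(z-o[2])/d[2]
def proj(n,X):
    c=arm.calibration(n);T=np.linalg.inv(c['T']);q=np.array(c['K'])@(T[:3,:3]@np.array(X)+T[:3,3]);return q[:2]/q[2]
E
python3 - <<'E'
from h import *
for n in('top','side'):snap(n,n+'0.png'); print(n,np.round(np.array(arm.calibration(n)['T']),2).tolist())
Z=dict(seat=.08,end_stop=.08,hatch_grip=.11,wheel_axis=.086,window=.09,crank_pin=.121,trap=0.08,big_bolt=.099,stud1=.11,spanner=0)
for n in('top','side'):
  for q,z in Z.items():
    for r in arm.place_of(n,q)[:3]: print(n,q,round(r['conf'],2),np.round(np.array(r['point'])*[560,420]),np.round(atz(n,r['point'],z),3))
s=arm.observe();print(s['clock'],s['ee_rot'],s['position'])
E
```

```text
pics
top [[-0.01, -0.99, 0.17, 0.32], [-1.0, 0.01, -0.01, -0.01], [0.01, -0.17, -0.99, 1.53], [0.0, 0.0, 0.0, 1.0]]
side [[0.72, -0.52, 0.46, -0.09], [-0.69, -0.54, 0.48, -0.7], [-0.0, -0.66, -0.75, 1.17], [0.0, 0.0, 0.0, 1.0]]
top end_stop 0.68 [194. 203.] [0.568 0.213 0.08 ]
top hatch_grip 0.81 [181. 287.] [0.334 0.242 0.11 ]
top hatch_grip 0.76 [280. 285.] [ 0.337 -0.026  0.11 ]
top hatch_grip 0.71 [258. 195.] [0.585 0.032 0.11 ]
top wheel_axis 0.76 [290. 192.] [ 0.597 -0.056  0.086]
top window 0.61 [306. 188.] [ 0.607 -0.102  0.09 ]
top crank_pin 0.91 [278. 187.] [ 0.605 -0.021  0.121]
top trap 0.59 [253. 198.] [0.58  0.048 0.08 ]
top big_bolt 0.81 [414. 227.] [ 0.493 -0.398  0.099]
top stud1 0.83 [134. 221.] [0.513 0.374 0.11 ]
top stud1 0.73 [402. 192.] [ 0.59  -0.368  0.11 ]
top spanner 0.58 [157. 162.] [0.708 0.341 0.   ]
side seat 0.78 [270. 209.] [0.57  0.039 0.08 ]
side end_stop 0.62 [227. 181.] [0.554 0.205 0.08 ]
side hatch_grip 0.73 [219. 275.] [ 0.315 -0.054  0.11 ]
side hatch_grip 0.63 [285. 156.] [0.73  0.143 0.11 ]
side wheel_axis 0.74 [304. 222.] [ 0.601 -0.065  0.086]
side wheel_axis 0.53 [271. 221.] [ 0.538 -0.002  0.086]
side window 0.85 [318. 228.] [ 0.611 -0.106  0.09 ]
side crank_pin 0.63 [293. 206.] [ 0.598 -0.025  0.121]
side trap 0.59 [271. 221.] [0.542 0.005 0.08 ]
side big_bolt 0.77 [381. 345.] [ 0.46  -0.445  0.099]
side stud1 0.66 [403. 315.] [ 0.549 -0.433  0.11 ]
side stud1 0.62 [183. 173.] [0.465 0.293 0.11 ]
side stud1 0.49 [272. 198.] [0.583 0.042 0.11 ]
side spanner 0.86 [237. 154.] [0.704 0.347 0.   ]
1.1 [6.33242679e-01 3.07710351e+00 6.16658371e-05] [0.2467567 0.5742385 0.2267383]
```

```bash
python3 - <<'E'
from h import *
a=cv2.imread('pics/top0.png')[120:310,100:440];b=cv2.imread('pics/side0.png')[120:300,170:370]
cv2.imwrite('pics/ca.png',cv2.resize(a,(800,447),interpolation=2));cv2.imwrite('pics/cb.png',cv2.resize(b,(660,594),interpolation=2))
E
```

```text
(no output)
```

View pics/ca.png

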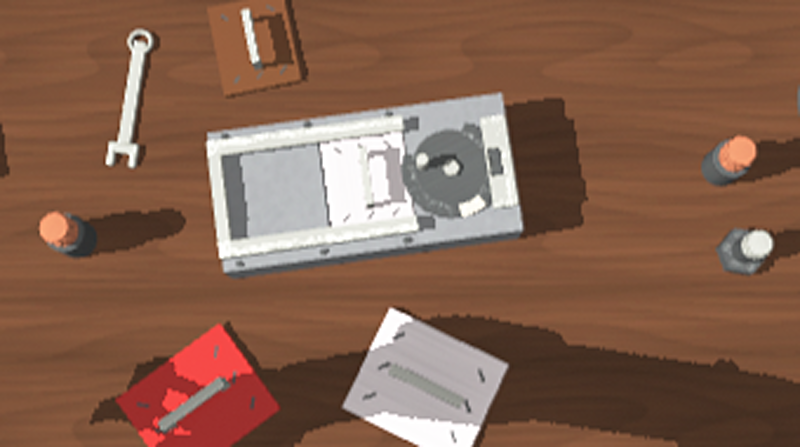

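View pics/cb.png

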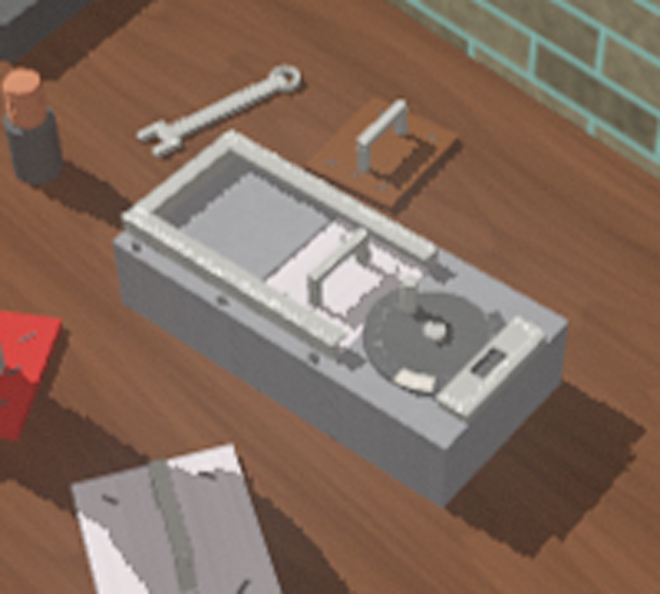

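The top crop shows the trap turned about +0.13 rad. The wheel hub is near (290,192), the pin at about (279,188), and the white sector at about (300,207), which puts the wheel near -1.1. The real hatch is the pale one in the pocket.

```bash
cat >> h.py <<'E'
def trapfit():
    from scipy.optimize import least_squares
    obs=[]
    P=dict(end_stop=(0,.155,.08),wheel_axis=(0,-.115,.086),window=(0,-.169,.09))
    for n in('top','side'):
        for q,X in P.items():
            for r in arm.place_of(n,q)[:1]: obs.append((n,X,np.array(r['point'])*[560,420]))
    k=np.array([800/340,447/190])
    for c,X in [((207,130),(-.0,0,0)),]: pass
    for c,X in [((500,93),(.085,-.19,.08)),((207,131),(.085,.17,.08)),((523,234),(-.085,-.19,.08))]: obs.append(('top',X,np.array(c)/k+[100,120]))
    def w(t,X): c,s=np.cos(t[2]),np.sin(t[2]); return [t[0]+c*X[0]-s*X[1],t[1]+s*X[0]+c*X[1],X[2]]
    f=lambda t:np.concatenate([proj(n,w(t,X))-p for n,X,p in obs])
    s=least_squares(f,[.58,.05,.13],loss='soft_l1')
    return s.x,np.round(f(s.x),1).reshape(-1,2),w
E
python3 - <<'E'
from h import *
t,r,w=trapfit();print(np.round(t,4),r.tolist())
ax=np.array(w(t,(0,-.115,.086)));hg=np.array(w(t,(0,-.013,.11)));print(ax,hg,proj('top',hg),proj('side',hg))
for n,p in(('top',(278,187)),('side',(293,206))):
    q=atz(n,np.array(p)/[560,420],.121)-ax;print(n,q,np.hypot(*q[:2]),np.degrees(np.arctan2(q[1],q[0])))
for n in('top','side'):
    q=atz(n,np.array([100+470/2.353,120+205/2.353] if n=='top' else [170+414/3.3,120+381/3.3])/[560,420],.086)-ax
    a=np.arctan2(q[1],q[0])-(t[2]-np.pi/2);print(n,q,np.hypot(*q[:2]),a)
E
```

```text
[0.5836 0.0563 0.1279] [[1.1, 1.5], [0.6, -0.6], [3.5, 0.7], [1.5, -2.6], [-2.4, -0.9], [-0.3, 2.2], [-0.2, -0.1], [-0.9, 0.1], [-1.1, -1.8]]
[ 0.59823985 -0.05777494  0.086     ] [0.58523139 0.04339215 0.11      ] [254.44195236 194.50153451] [272.54509684 197.74489068]
top [0.00551542 0.03587846 0.035     ] 0.03629991802581891 81.2606087164644
side [-0.00109885  0.03313155  0.035     ] 0.03314976461071581 91.89959330818093
top [-4.53498969e-02 -2.50196419e-02  8.32667268e-17] 0.05179377984964278 -1.1945292756874684
side [-4.75158496e-02 -2.42261302e-02  8.32667268e-17] 0.05333536682513972 -1.2271790533626226
```

```bash
python3 - <<'E'
from h import *
t,r,w=trapfit();out=[]
for n,(x0,y0,W,H),k in(('top',(180,150,150,95),5.3),):
    im=cv2.imread(f'pics/{n}0.png')[y0:y0+H,x0:x0+W];im=cv2.resize(im,None,fx=k,fy=k,interpolation=0)
    P=lambda X:tuple(((proj(n,w(t,X))+.5-[x0,y0])*k).astype(int).tolist())
    def L(pts,c):
        for a,b in zip(pts,pts[1:]): cv2.line(im,P(a),P(b),c,1)
    rect=lambda a,b,c,d,z:[(a,c,z),(b,c,z),(b,d,z),(a,d,z),(a,c,z)]
    L(rect(-.085,.085,-.19,.17,.08),(0,0,255));L(rect(-.035,.035,-.018,-.008,.115),(255,0,0));L(rect(-.062,.062,-.065,.039,.08),(0,200,0));L(rect(-.052,.052,.155,.155,.099),(255,0,255))
    L([(.06*np.cos(a),-.115+.06*np.sin(a),.086) for a in np.linspace(0,6.3,40)],(0,255,255));L(rect(-.017,.017,-.177,-.161,.09),(0,255,255))
    cv2.imwrite('pics/ov.png',im)
E
```

```text
(no output)
```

View pics/ov.png

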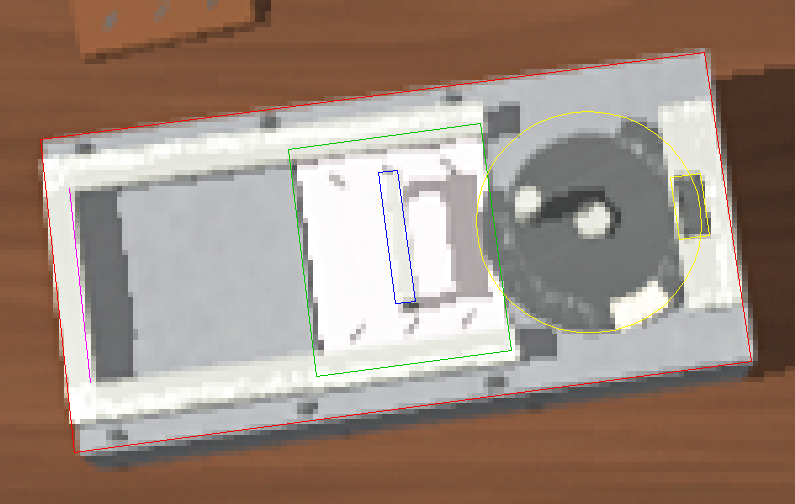

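The overlay of the fitted model matches the picture to about 1–2 mm: trap at (0.5836, 0.0563), yaw 0.128. The pin is at about (0.6015, -0.023).

```bash
cat >> h.py <<'E'
from scipy.spatial.transform import Rotation as Ro
def plan(wps,start=None):
    """wps: (x,y,z,tool-y angle deg,rows) ; prints rows in tool axes, rounded & tracked"""
    if start is None:
        s=arm.observe();p=np.array(s['position']);R=Ro.from_rotvec(s['ee_rot']).as_matrix();a=np.degrees(np.arctan2(R[1,1],R[0,1]))
    else: p=np.array(start[:3]);a=start[3]
    print('from',np.round(p,4),round(a,2))
    for x,y,z,b,n in wps:
        for i in range(n):
            k=n-i;d=(np.array([x,y,z])-p)/k;tw=round(-(b-a)/k/90,3);c,s=np.cos(np.radians(a)),np.sin(np.radians(a))
            # tool y=(c,s), tool x = y x z with z down = (-s,c)
            X=np.array([-s,c]);Y=np.array([c,s]);v=np.round([d[:2]@X,d[:2]@Y,-d[2]],4)
            p=p+np.r_[v[0]*X+v[1]*Y,-v[2]];a-=tw*90
            print('{"tx":%g,"ty":%g,"tz":%g,"twist":%g},'%(*v,tw),end='')
        print()
    print('end',np.round(p,4),round(a,2))
E
python3 - <<'E'
from h import *
plan([(.6015,-.023,.2,-6,15)])
E
```

```text
from [0.2467 0.5743 0.2267] 66.74
{"tx":-0.0374,"ty":-0.0272,"tz":0.0018,"twist":0.054},{"tx":-0.0396,"ty":-0.024,"tz":0.0018,"twist":0.054},{"tx":-0.0415,"ty":-0.0205,"tz":0.0018,"twist":0.054},{"tx":-0.0431,"ty":-0.0169,"tz":0.0018,"twist":0.054},{"tx":-0.0444,"ty":-0.0132,"tz":0.0018,"twist":0.054},{"tx":-0.0454,"ty":-0.0094,"tz":0.0018,"twist":0.054},{"tx":-0.046,"ty":-0.0056,"tz":0.0018,"twist":0.054},{"tx":-0.0463,"ty":-0.0016,"tz":0.0018,"twist":0.054},{"tx":-0.0463,"ty":0.0023,"tz":0.0018,"twist":0.054},{"tx":-0.0459,"ty":0.0062,"tz":0.0018,"twist":0.054},{"tx":-0.0452,"ty":0.0101,"tz":0.0017,"twist":0.054},{"tx":-0.0442,"ty":0.0138,"tz":0.0018,"twist":0.054},{"tx":-0.0428,"ty":0.0176,"tz":0.0017,"twist":0.053},{"tx":-0.0413,"ty":0.021,"tz":0.0018,"twist":0.054},{"tx":-0.0393,"ty":0.0245,"tz":0.0017,"twist":0.053},
end [ 0.6015 -0.023   0.2   ] -5.98
```

move_arm(
  motion=[
    {"tx":-0.0374,"ty":-0.0272,"tz":0.0018,"twist":0.054},
    {"tx":-0.0396,"ty":-0.024,"tz":0.0018,"twist":0.054},
    {"tx":-0.0415,"ty":-0.0205,"tz":0.0018,"twist":0.054},
    {"tx":-0.0431,"ty":-0.0169,"tz":0.0018,"twist":0.054},
    {"tx":-0.0444,"ty":-0.0132,"tz":0.0018,"twist":0.054},
    {"tx":-0.0454,"ty":-0.0094,"tz":0.0018,"twist":0.054},
    {"tx":-0.046,"ty":-0.0056,"tz":0.0018,"twist":0.054},
    {"tx":-0.0463,"ty":-0.0016,"tz":0.0018,"twist":0.054},
  ],
  gripper=0.0,
)

```text
clock: 2.5
position: [0.4368, 0.2541, 0.2126]
ee_rot: [1.626, 2.688, 0.001]
force: [1.4, 0.9, -0.9]
width: 0.501
gripper_force: 0.0
```

move_arm(
  motion=[
    {"tx":-0.0463,"ty":0.0023,"tz":0.0018,"twist":0.054},
    {"tx":-0.0459,"ty":0.0062,"tz":0.0018,"twist":0.054},
    {"tx":-0.0452,"ty":0.0101,"tz":0.0017,"twist":0.054},
    {"tx":-0.0442,"ty":0.0138,"tz":0.0018,"twist":0.054},
    {"tx":-0.0428,"ty":0.0176,"tz":0.0017,"twist":0.053},
    {"tx":-0.0413,"ty":0.021,"tz":0.0018,"twist":0.054},
    {"tx":-0.0393,"ty":0.0245,"tz":0.0017,"twist":0.053},
    {"tx":0},
    {"tx":0},
    {"tx":0},
  ],
)

```text
invalid input
```

```bash
python3 - <<'E'
from h import *
print(arm.observe()['clock'],arm.observe()['joints'])
plan([(.6015,-.023,.2,-6,1),(.6015,-.023,.102,-6,4)])
E
```

```text
2.5 [-0.86043775  0.25251993  0.28198194  1.89756475 -0.08292326  1.00174428
 -0.05924006]
from [0.4368 0.2541 0.2126] 27.68
{"tx":-0.322,"ty":0.0172,"tz":0.0126,"twist":0.374},
{"tx":0,"ty":-0,"tz":0.0245,"twist":0},{"tx":0,"ty":-0,"tz":0.0245,"twist":0},{"tx":0,"ty":-0,"tz":0.0245,"twist":0},{"tx":0,"ty":-0,"tz":0.0245,"twist":0},
end [ 0.6015 -0.023   0.102 ] -5.98
```

move_arm(
  motion=[
    {"tx":-0.0463,"ty":0.0023,"tz":0.0018,"twist":0.054},
    {"tx":-0.0459,"ty":0.0062,"tz":0.0018,"twist":0.054},
    {"tx":-0.0452,"ty":0.0101,"tz":0.0017,"twist":0.054},
    {"tx":-0.0442,"ty":0.0138,"tz":0.0018,"twist":0.054},
    {"tx":-0.0428,"ty":0.0176,"tz":0.0017,"twist":0.053},
    {"tx":-0.0413,"ty":0.021,"tz":0.0018,"twist":0.054},
    {"tx":-0.0393,"ty":0.0245,"tz":0.0017,"twist":0.053},
    {"tx":0,"ty":0,"tz":0,"twist":0},
    {"tx":0,"ty":0,"tz":0,"twist":0},
    {"tx":0,"ty":0,"tz":0,"twist":0},
  ],
)

```text
clock: 3.5
position: [0.6012, -0.0217, 0.1998]
ee_rot: [-2.332, -2.104, -0.0]
force: [-1.1, -0.2, 0.5]
width: 0.499
gripper_force: 0.0
```

```bash
python3 - <<'E'
from h import *
print(arm.observe()['clock'],arm.observe()['joints'])
im=snap('side','s1.png');im=cv2.resize(im[120:300,190:390,::-1],None,fx=3.3,fy=3.3);cv2.imwrite('pics/s1c.png',im)
plan([(.6015,-.023,.2,-6,1),(.6015,-.023,.102,-6,4)])
E
```

```text
3.5 [-0.4046947   0.44520302  0.50665221  1.69761401 -0.24258703  1.06208088
  0.07724343]
from [ 0.6012 -0.0213  0.2   ] -5.83
{"tx":-0.0016,"ty":0.0005,"tz":-0,"twist":0.002},
{"tx":-0,"ty":-0,"tz":0.0245,"twist":-0},{"tx":-0,"ty":-0,"tz":0.0245,"twist":-0},{"tx":-0,"ty":-0,"tz":0.0245,"twist":-0},{"tx":-0,"ty":-0,"tz":0.0245,"twist":-0},
end [ 0.6015 -0.023   0.102 ] -6.01
```

View pics/s1c.png

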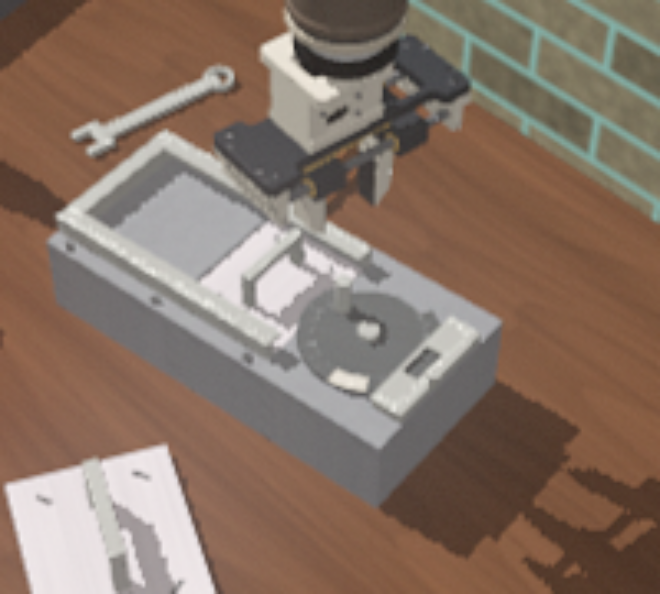

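Side view: the fingers straddle the pin line, about 80 mm above the pin (crop (343,285)). I'll lower and pinch.

move_arm(
  motion=[
    {"tx":-0.0016,"ty":0.0005,"tz":0.02,"twist":0},
    {"tx":0,"ty":0,"tz":0.025,"twist":0},
    {"tx":0,"ty":0,"tz":0.025,"twist":0},
    {"tx":0,"ty":0,"tz":0.02,"twist":0},
    {"tx":0,"ty":0,"tz":0.01,"twist":0},
    {"tx":0,"ty":0,"tz":0,"twist":0},
  ],
)

```text
clock: 4.15
position: [0.6009, -0.0234, 0.0991]
ee_rot: [-2.331, -2.104, 0.002]
force: [-0.4, 0.4, 0.6]
width: 0.5
gripper_force: 0.0
```

move_arm(
  motion=[
    {"tx":0,"ty":0,"tz":0,"twist":0},
    {"tx":0,"ty":0,"tz":0,"twist":0},
    {"tx":0,"ty":0,"tz":0,"twist":0},
    {"tx":0,"ty":0,"tz":0,"twist":0},
    {"tx":0,"ty":0,"tz":0,"twist":0},
  ],
  gripper=1,
  squeeze=15,
)

```text
clock: 4.65
position: [0.6024, -0.0245, 0.1006]
ee_rot: [2.334, 2.102, 0.002]
force: [-0.2, 0.3, 3.3]
width: 0.142
gripper_force: 15.0
```

```bash
python3 - <<'E'
from h import *
s=arm.observe();print(s['clock'],s['width']*92,s['force'],s['position'])
ax=np.array([.5982,-.0578]);p=np.array(s['position'][:2])-ax;print(p,np.hypot(*p),np.degrees(np.arctan2(p[1],p[0])))
r=np.hypot(*p);a0=np.degrees(np.arctan2(p[1],p[0]));R=Ro.from_rotvec(s['ee_rot']).as_matrix();b=np.degrees(np.arctan2(R[1,1],R[0,1]))
tot=69;n=14
plan([(*(ax+r*np.array([np.cos(np.radians(a0+tot*(i+1)/n)),np.sin(np.radians(a0+tot*(i+1)/n))])),s['position'][2],b+tot*(i+1)/n,1) for i in range(n)])
E
```

```text
4.65 13.083003431735113 [-0.21618825  0.29973287  3.27490619] [ 0.60240875 -0.02454118  0.10055349]
[0.00420875 0.03325882] 0.03352405659677436 82.7878220234562
from [ 0.6024 -0.0245  0.1006] -5.97
{"tx":-0.0001,"ty":-0.0029,"tz":-0,"twist":-0.055},
{"tx":-0,"ty":-0.0029,"tz":-0,"twist":-0.055},
{"tx":-0.0001,"ty":-0.0028,"tz":-0,"twist":-0.054},
{"tx":-0,"ty":-0.0029,"tz":-0,"twist":-0.055},
{"tx":-0.0001,"ty":-0.0029,"tz":-0,"twist":-0.055},
{"tx":-0.0001,"ty":-0.0029,"tz":-0,"twist":-0.055},
{"tx":-0,"ty":-0.0029,"tz":-0,"twist":-0.054},
{"tx":-0.0001,"ty":-0.0029,"tz":-0,"twist":-0.055},
{"tx":-0.0001,"ty":-0.0028,"tz":-0,"twist":-0.055},
{"tx":-0,"ty":-0.0029,"tz":-0,"twist":-0.055},
{"tx":-0.0001,"ty":-0.0029,"tz":-0,"twist":-0.054},
{"tx":-0,"ty":-0.0029,"tz":-0,"twist":-0.055},
{"tx":-0.0001,"ty":-0.0029,"tz":-0,"twist":-0.055},
{"tx":-0.0001,"ty":-0.0028,"tz":-0,"twist":-0.055},
end [ 0.5687 -0.0419  0.1006] 63.06
```

move_arm(
  motion=[
    {"tx":-0.0001,"ty":-0.003,"tz":0,"twist":-0.055},
    {"tx":-0.0001,"ty":-0.003,"tz":0,"twist":-0.055},
    {"tx":-0.0002,"ty":-0.003,"tz":0,"twist":-0.055},
    {"tx":-0.0001,"ty":-0.003,"tz":0,"twist":-0.055},
    {"tx":-0.0001,"ty":-0.003,"tz":0,"twist":-0.055},
    {"tx":-0.0002,"ty":-0.003,"tz":0,"twist":-0.055},
    {"tx":-0.0001,"ty":-0.003,"tz":0,"twist":-0.055},
  ],
)

```text
clock: 5.35
position: [0.5827, -0.0287, 0.1006]
ee_rot: [1.596, 2.703, 0.002]
force: [3.5, 0.1, -0.1]
width: 0.143
gripper_force: 15.0
```

move_arm(
  motion=[
    {"tx":-0.0001,"ty":-0.003,"tz":0,"twist":-0.055},
    {"tx":-0.0001,"ty":-0.003,"tz":0,"twist":-0.055},
    {"tx":-0.0002,"ty":-0.003,"tz":0,"twist":-0.055},
    {"tx":-0.0001,"ty":-0.003,"tz":0,"twist":-0.055},
    {"tx":-0.0001,"ty":-0.003,"tz":0,"twist":-0.055},
    {"tx":-0.0002,"ty":-0.003,"tz":0,"twist":-0.055},
    {"tx":0,"ty":0,"tz":0,"twist":0},
    {"tx":0,"ty":0,"tz":0,"twist":0},
  ],
)

```text
clock: 6.15
position: [0.57, -0.0412, 0.1006]
ee_rot: [0.859, 3.019, 0.001]
force: [6.0, 0.1, 1.0]
width: 0.147
gripper_force: 15.0
```

```bash
python3 - <<'E'
from h import *
s=arm.observe();print(s['clock'],s['joints'])
R=Ro.from_rotvec(s['ee_rot']).as_matrix();print(np.degrees(np.arctan2(R[1,1],R[0,1])),s['position'])
for n,b,k in(('side',(230,160,130,100),5),('top',(240,150,90,80),6)):
    x,y,w,h=b;im=snap(n,n+'2.png')[y:y+h,x:x+w,::-1];cv2.imwrite('pics/'+n+'2c.png',cv2.resize(im,None,fx=k,fy=k,interpolation=0))
E
```

```text
6.15 [-0.1325487   0.48281545  0.1539739   1.86026641 -0.09903286  0.80332339
  1.08892231]
58.22222428016588 [ 0.56995854 -0.04118955  0.1005615 ]
```

View pics/side2c.png

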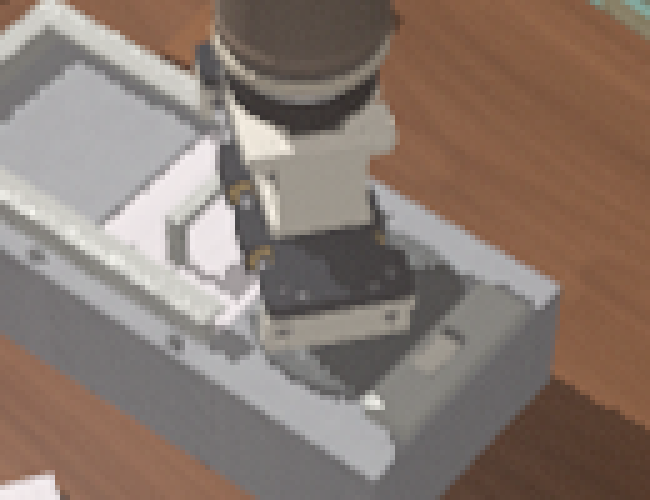

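The window shows white over its left two thirds and dark at its right end, so the wheel is about 0.1 rad short. I'll turn a bit more, release, and look again.

move_arm(
  motion=[
    {"tx":-0.0001,"ty":-0.0022,"tz":0,"twist":-0.041},
    {"tx":-0.0001,"ty":-0.0022,"tz":0,"twist":-0.041},
    {"tx":0,"ty":0,"tz":0,"twist":0},
    {"tx":0,"ty":0,"tz":0,"twist":0},
    {"tx":0,"ty":0,"tz":0,"twist":0},
  ],
)

```text
clock: 6.75
position: [0.5681, -0.045, 0.1006]
ee_rot: [0.663, 3.068, 0.0]
force: [5.3, -0.6, 0.5]
width: 0.145
gripper_force: 15.0
```

move_arm(
  motion=[
    {"tx":0,"ty":0,"tz":0,"twist":0},
    {"tx":0,"ty":0,"tz":0,"twist":0},
    {"tx":0,"ty":0,"tz":0,"twist":0},
    {"tx":0,"ty":0,"tz":-0.02,"twist":0},
    {"tx":0,"ty":0,"tz":-0.03,"twist":0},
    {"tx":0.03,"ty":0.03,"tz":-0.03,"twist":0},
    {"tx":0.03,"ty":0.03,"tz":-0.03,"twist":0},
    {"tx":0.03,"ty":0.03,"tz":0,"twist":0},
    {"tx":0,"ty":0.04,"tz":0,"twist":0},
    {"tx":0,"ty":0.04,"tz":0,"twist":0},
    {"tx":0,"ty":0.0,"tz":0,"twist":0},
  ],
  gripper=0.3,
)

```text
clock: 7.85
position: [0.5558, 0.1505, 0.2075]
ee_rot: [-0.649, -3.073, -0.004]
force: [1.1, 0.6, -0.6]
width: 0.353
gripper_force: 0.0
```

```bash
python3 - <<'E'
from h import *
s=arm.observe();print(s['clock'],s['position'])
o=[]
for n,b,k in(('side',(260,170,90,85),6),('top',(230,150,100,85),5)):
    x,y,w,h=b;im=snap(n,n+'3.png')[y:y+h,x:x+w,::-1];o.append(cv2.resize(im,(390,340),interpolation=0))
cv2.imwrite('pics/3.png',np.hstack(o))
E
```

```text
7.85 [0.5558085  0.15052723 0.20749313]
```

View pics/3.png

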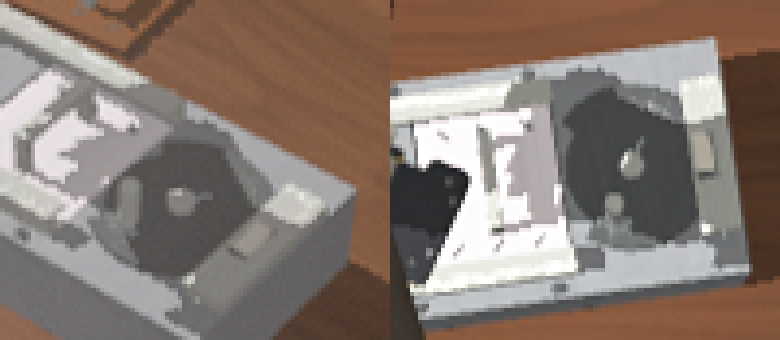

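The white sector now fills nearly the whole window. I'll measure how well it is centred and plan the handle approach.

```bash
python3 - <<'E'
from h import *
t,_,w=(np.array([.5836,.0563,.1279]),0,lambda t,X:[t[0]+np.cos(t[2])*X[0]-np.sin(t[2])*X[1],t[1]+np.sin(t[2])*X[0]+np.cos(t[2])*X[1],X[2]])
for n in('top','side'):
  g=cv2.imread(f'pics/{n}3.png').astype(np.float32)
  for y in(-.172,-.169,-.166):
    xs=np.arange(-.026,.027,.002);P=np.array([proj(n,w(t,(x,y,.088))) for x in xs],np.float32)
    v=cv2.remap(g,P[None,:,0],P[None,:,1],1)[0].mean(1);print(n,y,v.astype(int).tolist())
print(w(t,(0,-.0145,0)))
h=w(t,(0,-.0145,0));b=90+np.degrees(t[2])
plan([(h[0],h[1],.18,b,7),(h[0],h[1],.093,b,5)])
E
```

```text
top -0.172 [137, 136, 137, 138, 130, 108, 88, 98, 141, 161, 168, 166, 166, 166, 165, 166, 166, 166, 166, 166, 163, 155, 144, 137, 135, 153, 187]
top -0.169 [136, 136, 137, 137, 130, 105, 85, 88, 133, 157, 168, 167, 166, 166, 166, 166, 166, 166, 165, 166, 165, 160, 150, 140, 133, 167, 205]
top -0.166 [136, 137, 138, 135, 126, 100, 85, 83, 125, 152, 167, 165, 165, 165, 165, 165, 164, 164, 165, 165, 166, 158, 148, 137, 133, 165, 207]
side -0.172 [127, 126, 126, 127, 123, 112, 106, 120, 133, 139, 141, 140, 142, 143, 143, 142, 141, 139, 138, 133, 125, 122, 120, 121, 124, 123, 130]
side -0.169 [126, 127, 127, 127, 122, 111, 105, 113, 133, 147, 147, 146, 146, 145, 146, 146, 146, 145, 145, 144, 144, 135, 128, 125, 124, 126, 143]
side -0.166 [127, 127, 128, 127, 121, 107, 99, 112, 132, 144, 147, 147, 146, 146, 146, 147, 147, 146, 146, 147, 144, 139, 132, 126, 125, 126, 137]
[np.float64(0.5854494978857877), np.float64(0.04191843688709511), 0]
from [0.555  0.1447 0.2072] 65.84
{"tx":-0.01,"ty":-0.0116,"tz":0.0039,"twist":-0.05},{"tx":-0.009,"ty":-0.0124,"tz":0.0039,"twist":-0.05},{"tx":-0.008,"ty":-0.013,"tz":0.0039,"twist":-0.05},{"tx":-0.007,"ty":-0.0136,"tz":0.0039,"twist":-0.05},{"tx":-0.0059,"ty":-0.0142,"tz":0.0039,"twist":-0.05},{"tx":-0.0048,"ty":-0.0145,"tz":0.0038,"twist":-0.05},{"tx":-0.0036,"ty":-0.0149,"tz":0.0039,"twist":-0.05},
{"tx":-0,"ty":-0,"tz":0.0174,"twist":0},{"tx":-0,"ty":-0,"tz":0.0174,"twist":0},{"tx":-0,"ty":-0,"tz":0.0174,"twist":0},{"tx":-0,"ty":-0,"tz":0.0174,"twist":0},{"tx":-0,"ty":-0,"tz":0.0174,"twist":0},
end [0.5854 0.0419 0.093 ] 97.34
```

The sector covers about -10.5 to +17 mm and is about 28 mm wide, so the wheel is at about +0.06, inside the tolerance. Next, the handle.

move_arm(
  motion=[
    {"tx":-0.01,"ty":-0.0116,"tz":0.0039,"twist":-0.05},
    {"tx":-0.009,"ty":-0.0124,"tz":0.0039,"twist":-0.05},
    {"tx":-0.008,"ty":-0.013,"tz":0.0039,"twist":-0.05},
    {"tx":-0.007,"ty":-0.0136,"tz":0.0039,"twist":-0.05},
    {"tx":-0.0059,"ty":-0.0142,"tz":0.0039,"twist":-0.05},
    {"tx":-0.0048,"ty":-0.0145,"tz":0.0038,"twist":-0.05},
    {"tx":-0.0036,"ty":-0.0149,"tz":0.0039,"twist":-0.05},
    {"tx":0,"ty":0,"tz":0,"twist":0},
    {"tx":0,"ty":0,"tz":0,"twist":0},
  ],
)

```text
clock: 8.85
position: [0.5852, 0.0403, 0.1805]
ee_rot: [0.192, -3.135, 0.0]
force: [-0.6, 0.8, 0.5]
width: 0.35
gripper_force: 0.0
```

```bash
python3 - <<'E'
from h import *
plan([(.5854,.0419,.093,97.33,6)])
E
```

```text
from [0.5852 0.0403 0.1805] 96.99
{"tx":-0.0001,"ty":0.0003,"tz":0.0146,"twist":-0.001},{"tx":-0.0001,"ty":0.0003,"tz":0.0146,"twist":-0.001},{"tx":-0.0001,"ty":0.0002,"tz":0.0146,"twist":-0},{"tx":-0,"ty":0.0003,"tz":0.0146,"twist":-0.001},{"tx":-0.0001,"ty":0.0002,"tz":0.0146,"twist":-0},{"tx":-0,"ty":0.0003,"tz":0.0145,"twist":-0.001},
end [0.5854 0.0419 0.093 ] 97.35
```

move_arm(
  motion=[
    {"tx":0,"ty":0.0005,"tz":0.0145,"twist":-0.002},
    {"tx":0,"ty":0.0005,"tz":0.0145,"twist":-0.002},
    {"tx":0,"ty":0.0005,"tz":0.0145,"twist":0},
    {"tx":0,"ty":0,"tz":0.0145,"twist":0},
    {"tx":0,"ty":0,"tz":0.0145,"twist":0},
    {"tx":0,"ty":0,"tz":0.0145,"twist":0},
    {"tx":0,"ty":0,"tz":0,"twist":0},
    {"tx":0,"ty":0,"tz":0,"twist":0},
  ],
)

```text
clock: 9.65
position: [0.5854, 0.0434, 0.0939]
ee_rot: [0.208, -3.134, -0.0]
force: [0.7, 0.9, 0.0]
width: 0.349
gripper_force: 0.0
```

move_arm(
  motion=[
    {"tx":0,"ty":0,"tz":0,"twist":0},
    {"tx":0,"ty":0,"tz":0,"twist":0},
    {"tx":0,"ty":0,"tz":0,"twist":0},
    {"tx":0,"ty":0,"tz":0,"twist":0},
    {"tx":0,"ty":0,"tz":0,"twist":0},
  ],
  gripper=1,
  squeeze=30,
)

```text
clock: 10.15
position: [0.5859, 0.0429, 0.0941]
ee_rot: [-0.208, 3.134, 0.0]
force: [-1.2, 0.7, 5.1]
width: 0.102
gripper_force: 30.0
```

move_arm(
  motion=[
    {"tx":0,"ty":0,"tz":-0.004,"twist":0},
    {"tx":0,"ty":0,"tz":-0.004,"twist":0},
    {"tx":0,"ty":0,"tz":-0.004,"twist":0},
    {"tx":0,"ty":0,"tz":-0.001,"twist":0},
    {"tx":0,"ty":0,"tz":0,"twist":0},
    {"tx":0,"ty":0,"tz":0,"twist":0},
  ],
)

```text
clock: 10.75
position: [0.5855, 0.0427, 0.1064]
ee_rot: [0.209, -3.134, 0.0]
force: [0.6, -0.3, -4.4]
width: 0.101
gripper_force: 30.0
```

Lifted 12 mm with about 5 N of weight on the wrist. Now slide.

move_arm(
  motion=[
    {"tx":0,"ty":0.008,"tz":0,"twist":0},
    {"tx":0,"ty":0.012,"tz":0,"twist":0},
    {"tx":0,"ty":0.012,"tz":0,"twist":0},
    {"tx":0,"ty":0.012,"tz":0,"twist":0},
    {"tx":0,"ty":0.012,"tz":0,"twist":0},
    {"tx":0,"ty":0.012,"tz":0,"twist":0},
    {"tx":0,"ty":0.012,"tz":0,"twist":0},
    {"tx":0,"ty":0,"tz":0,"twist":0},
    {"tx":0,"ty":0,"tz":0,"twist":0},
  ],
)

```text
clock: 11.65
position: [0.575, 0.1221, 0.1065]
ee_rot: [0.21, -3.135, 0.001]
force: [-0.6, -0.2, -4.5]
width: 0.104
gripper_force: 30.0
```

```bash
python3 - <<'E'
from h import *
s=arm.observe();p=np.array(s['position'])-[.5836,.0563,0];c,q=np.cos(.1279),np.sin(.1279)
print(c*p[0]+q*p[1],-q*p[0]+c*p[1],p[2],s['force'],s['ft_torque'],s['width'])
E
```

```text
-0.0001654247548360764 0.06632654939001233 0.10654584989708717 [-0.60609185 -0.1893566  -4.52370593] [ 0.00398257 -0.01343681 -0.04322933] 0.10402405513334803
```

move_arm(
  motion=[
    {"tx":0,"ty":0.01,"tz":0,"twist":0},
    {"tx":0,"ty":0.01,"tz":0,"twist":0},
    {"tx":0,"ty":0.008,"tz":0,"twist":0},
    {"tx":0,"ty":0.004,"tz":0.001,"twist":0},
    {"tx":0,"ty":0,"tz":0.001,"twist":0},
    {"tx":0,"ty":0,"tz":0,"twist":0},
  ],
)

```text
clock: 12.25
position: [0.5707, 0.1535, 0.1043]
ee_rot: [0.209, -3.134, 0.001]
force: [-0.5, -0.6, -4.3]
width: 0.105
gripper_force: 30.0
```

move_arm(
  motion=[
    {"tx":0,"ty":0.003,"tz":0,"twist":0},
    {"tx":0,"ty":0.003,"tz":0,"twist":0},
    {"tx":0,"ty":0.003,"tz":0,"twist":0},
    {"tx":0,"ty":0,"tz":0,"twist":0},
    {"tx":0,"ty":0,"tz":0,"twist":0},
  ],
)

```text
clock: 12.75
position: [0.57, 0.1603, 0.1048]
ee_rot: [-0.206, 3.135, -0.004]
force: [-0.3, -5.9, -0.9]
width: 0.106
gripper_force: 30.0
```

The hatch has reached the stop: trap y is about 105 mm, with 6 N of contact force. I'll lower, release and retreat.

move_arm(
  motion=[
    {"tx":0,"ty":-0.001,"tz":0.001,"twist":0},
    {"tx":0,"ty":0,"tz":0,"twist":0},
    {"tx":0,"ty":0,"tz":0,"twist":0},
  ],
)

```text
clock: 13.05
position: [0.57, 0.16, 0.1041]
ee_rot: [-0.206, 3.134, -0.002]
force: [-1.5, -5.8, 2.2]
width: 0.104
gripper_force: 30.0
```

move_arm(
  motion=[
    {"tx":0,"ty":0,"tz":0,"twist":0},
    {"tx":0,"ty":0,"tz":0,"twist":0},
    {"tx":0,"ty":0,"tz":0,"twist":0},
    {"tx":0,"ty":0,"tz":-0.015,"twist":0},
    {"tx":0,"ty":0,"tz":-0.03,"twist":0},
    {"tx":0,"ty":0,"tz":-0.04,"twist":0},
    {"tx":0.03,"ty":0,"tz":-0.04,"twist":0},
    {"tx":0.04,"ty":0,"tz":-0.03,"twist":0},
    {"tx":0.04,"ty":0,"tz":0,"twist":0},
    {"tx":0.04,"ty":0,"tz":0,"twist":0},
    {"tx":0,"ty":0,"tz":0,"twist":0},
    {"tx":0,"ty":0,"tz":0,"twist":0},
  ],
  gripper=0.2,
)

```text
clock: 14.25
position: [0.4209, 0.1421, 0.2592]
ee_rot: [-0.21, 3.133, 0.001]
force: [-0.0, -0.1, -0.1]
width: 0.401
gripper_force: 0.0
```

```bash
python3 - <<'E'
from h import *
o=[]
for n,b in(('side',(190,130,160,140)),('top',(180,140,160,140))):
    x,y,w,h=b;im=snap(n,n+'4.png')[y:y+h,x:x+w,::-1];o.append(cv2.resize(im,(400,350),interpolation=0))
cv2.imwrite('pics/4.png',np.hstack(o))
for n in('top','side'):
  for r in arm.place_of(n,'hatch_grip')[:4]:
    p=atz(n,r['point'],.12)-[.5836,.0563,0];c,q=np.cos(.1279),np.sin(.1279);print(n,round(r['conf'],2),np.round([c*p[0]+q*p[1],-q*p[0]+c*p[1]],3))
t=[.5836,.0563,.1279]
w=lambda t,X:[t[0]+np.cos(t[2])*X[0]-np.sin(t[2])*X[1],t[1]+np.sin(t[2])*X[0]+np.cos(t[2])*X[1],X[2]]
for n in('top','side'):
  g=cv2.imread(f'pics/{n}4.png').astype(np.float32)
  xs=np.arange(-.026,.027,.002);P=np.array([proj(n,w(t,(x,-.169,.088))) for x in xs],np.float32)
  print(n,cv2.remap(g,P[None,:,0],P[None,:,1],1)[0].mean(1).astype(int).tolist())
E
```

```text
top 0.88 [-0.25  -0.062]
top 0.84 [0.001 0.105]
top 0.62 [0.186 0.088]
top 0.62 [-0.235  0.211]
side 0.89 [-0.288 -0.092]
side 0.75 [0.149 0.057]
side 0.74 [-0.263  0.176]
top [225, 225, 226, 226, 217, 175, 142, 147, 223, 244, 251, 250, 249, 249, 250, 251, 252, 252, 250, 250, 249, 243, 233, 224, 226, 226, 226]
side [193, 193, 193, 192, 187, 171, 162, 175, 202, 221, 220, 219, 219, 219, 219, 218, 218, 218, 219, 216, 212, 184, 166, 172, 187, 195, 194]
```

View pics/4.png

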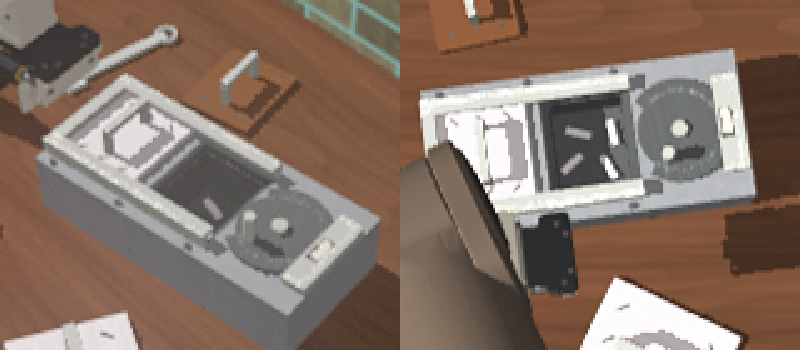

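Both views show the hatch lying at the end stop (y about 0.105 m), the pit open and the white sector centred in the window (about +0.04 rad). The arm is clear.

```bash
python3 -c "
from cell import arm
print(arm.sign_off())"
```

```text
the job is handed in; nothing more can be done
None
```

I handed the job in at about 14 s of the 61 s limit: the hatch is against the end stop (y about 105 mm) and looked flat, the wheel is unlocked at about +0.05 rad, and the arm is clear; no result came back from sign-off.

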